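Run home the retaining ring of a microscope objective with a two-pin spanner

TASK

The ring that holds the front glass of the microscope objective in the vise has only been started by hand. Take the two-pin spanner from its slot in the tool block, set both pins down in the ring's two holes and with the spanner turn the ring clockwise, seen from above, until you feel it come fully home on its seat, gently enough that the objective does not turn in the wooden jaws. Then stand the spanner back upright, fully down in its slot; keep everything off the glass and the fingers off the objective, don't force the spanner, and leave everything else on the bench where it is.

Things in the scene. Friction and masses are not known exactly. Their poses are not given: they have to be found in the camera images.
- vise: low blue bench vise fixed to the bench: steel bed 190 x 100 x 18 mm, blue jaws 54 mm high with wooden V-pads 50 mm high that grip the objective; origin on the bench under the middle of the jaws, z up; its screw with a cross handle sticks out along its own -x, to 126 mm from the origin, 36 mm above the bench
- objective: black round microscope objective, diameter 72 mm, 45 mm tall, gripped upright in the vise's wooden jaws, open front up, rim 63 mm above the bench. Wall 4.5 mm; inside it lies the silver ring, its face 4 mm below the rim, with the glass in the middle. Origin on its axis at its underside, 18 mm above the bench, z up. A torque of about 0.33 N m about its axis makes it turn in the jaws
- index_mark (a point): small white index dash on the top of the objective's rim, 34 mm from its axis; it moves only if the objective turns in the jaws
- ring: silver threaded retaining ring, outer diameter 61 mm, inner 38 mm, 6 mm thick. Two dark through holes of diameter 6 mm, 24.5 mm either side of its centre on its own x axis. Origin on its axis at its underside, z up. It turns clockwise (seen from above) to go home, by an unknown amount of 0.3 to 1.3 rad, and stays where it is left
- ring_face (a point): centre of the ring's upper face, on its axis, 59 to 59.5 mm above the bench; thread pitch 2 mm a turn. The ring runs with about 0.05 N m of friction; then it meets its springy seat, where the torque rises by 3 to 5 N m per rad of turn: 0.14 to 0.22 N m is snug
- glass: blue-grey domed glass, 38 mm across inside the ring, crown 4 mm below the ring's face; not to be touched; origin on the axis at its underside
- spanner: two-pin spanner: steel bar 55 x 11 x 7 mm (length along its x); two round-ended pins of diameter 4 mm reach 5 mm below the bar, 24.5 mm either side of its middle along x; above, a 12 mm shank, brass collar and red grip. 0.13 to 0.21 kg. Origin in the middle of the bar's underside, z up to the grip: with the pins fully in the ring it lies on ring_face. A half turn makes no difference
- spanner_grip (a point): point on the spanner's axis inside its red square grip, 68 mm above the bar's underside. The grip is 24 x 24 mm, faces square to the spanner's x and y, and runs from 30 to 85 mm above the bar's underside
- tool_block: wooden tool block fixed to the bench, 100 x 150 x 40 mm (x, y, z), with a slot for the spanner 60 mm long (along x) and 15 mm wide, 25 mm to the -y side of its middle, and a row of short burs (to 63 mm high) near its +y edge, 83 mm from the slot. Origin in the middle of its underside, z up
- slot (a point): where the spanner's origin rests: the middle of the slot, on its ledge, 12 mm below the block's top (28 mm above the bench). The bar lies on the ledge and the pins hang free in deeper wells at the slot's ends
- mallet: brass-headed mallet with a black handle, about 240 mm long, lying; a bystander to be left where it is; origin at the centre of its underside
- bench_block: bright square steel bench block, 90 x 90 x 20 mm; a bystander to be left where it is; origin at the centre of its underside
- disc_cutter: aluminium cutter block, 75 x 60 x 26 mm, with two flower-shaped groups of holes; a bystander to be left where it is; origin at the centre of its underside
- eyepiece: black microscope eyepiece, diameter 39 mm, 54 mm tall, standing; a bystander to be left where it is; origin at the centre of its underside
- lens_cap: black round lens cap, diameter 78 mm, 12 mm thick; a bystander to be left where it is; origin at the centre of its underside
- tumbler: red tumbler with a black lid, diameter 76 mm, 160 mm tall; a bystander to be left where it is; origin at the centre of its underside

How it is judged:
By the outcome, as a careful person would: the job done as asked, in the order asked, and still so for the second after the job is handed in, with the robot touching nothing.
It also fails if it takes over 67 s, if anything falls off the work surface, if the arm or the gripper's body presses on something with over 40 N, if the wrist force passes 120 N, or if a joint passes its speed limit or range.

ROBOT

A 6-joint arm with a two-finger parallel gripper is mounted at the origin on the work surface. World frame = base frame: x ahead of the robot, y to its left, z up, the work surface at z = 0. Lengths are in m, angles in degrees, forces in N, time in s.
With the tool pointing down it reaches from about 0.425 to 0.925 m from the base axis. Payload 12.5 kg.
Tool frame: the origin (TCP) lies at the very end of the fingers, on their centre line; the grasp point (between the pads) lies 19 mm behind it; z points along the fingers, y is the line along which they close (so a half turn about z gives the same grasp; the last joint's range is limited). The gripper opens to 85 mm and grips with 20 to 120 N. Pads are 22 mm wide; open, the fingers measure 114 mm over their backs; the gripper's body (76 mm by 85 mm) begins 54 mm behind the grasp point. The pads swing forward as they close: fully open they stand 13 mm farther back than shut.
Start: joints at [59.553, 28.126, 89.318, -0, 62.55, -6.05], TCP at [0.258, 0.569, 0.231] pointing down, gripper open.
Joint ranges: [-177.58, 177.58], [-47.91, 125.51], [2.72, 160], [-65.01, 245.01], [3.68, 167.84], [-153.87, 153.87]. Speed limits (degrees/s): [127.2, 127.2, 159.86, 180, 180, 180].

INTERFACE

Orientations are given as a 3x3 rotation matrix whose columns are the frame's x, y, z axes.
In Python, from workcell import robot, eyes, telemetry, finish_job gives the robot as it stands (robot), with the cameras (eyes), the job as plain functions and the readings (telemetry).
- The arm moves only by the shell command python3 nudge.py 'ROWS'. ROWS is rows parted by semicolons, their numbers by spaces, 1 to 12 of them, each of 7 numbers: dx, dy, dz in m, then a rotation vector rx, ry, rz in degrees, then the opening from 0.0 (shut) to 1.0 (fully open); each row shifts and turns the commanded pose from where the row before left it, along the tool's axes as they then stand; what a row does not reach is not made up. A row lasts 1/12 s, in which the tool goes at most 0.0417 m and 7.16 degrees, less where a joint would pass 70% of its speed; a pose out of reach is approached as far as the arm can. The fingers move at their own pace and stop on an object; the grip force is fixed at half the most. Time passes only in rows, so rows that do not move let the fingers close. It prints the time, the measured TCP pose, the force, the opening and the grip force at its end.
- telemetry.read_state(): the state, without advancing time (a new reading comes with each control period).
- eyes.read_camera(name): name is "scene" or "top"; returns a dict with "image" (384x512x3 uint8, red, green, blue), "fx", "fy", "cx", "cy" (pixels), "rvec" (rotation vector, rad) and "tvec" (3), from world to camera coordinates, as OpenCV has them. Camera axes: x right, y down, z forward; pixel columns grow to the right and rows downward; lengths in m; the calibration is good to about 2 mm. A picture is of the moment at which its call begins. There is no depth.
- finish_job(): hands the job in; it is judged then, once.
The state is a dict: "time": time; "joint_positions": joint angles; "joint_velocities": joint speeds; "tau": joint torques, N m; "eef_pos": TCP position; "ee_rot": TCP orientation; "ft_force": force on the tool from outside, world axes, zero at the start; "moment": the same for the moment, N m; "opening": opening from 0.0 (shut) to 1.0 (fully open); "gripper_force": force on a finger pad.
Only numpy, scipy, OpenCV 4.12 (cv2) and the standard library are available. Lean on these libraries where they do the work, as an engineer would, in place of code of your own. Each camera call takes 0.05 s, during which the arm holds its last target. There are 200 camera calls.

## Working session

There is one attempt and no reset: what is moved stays moved. The work goes in short steps, Python scripts to look and compute and a shell command to move; the robot and the scene stay as the last step left them, time stands still between calls to the robot, and variables do not carry over. Pictures are saved under pics/ and viewed, at most 10 in all, crops included, and the job is handed in when it is done.

```bash
ls; mkdir -p pics; python3 - <<'E'
from workcell import robot, eyes, telemetry, finish_job
import cv2
s=telemetry.read_state();print(s)
for n in("scene","top"):
    c=eyes.read_camera(n);cv2.imwrite(f"pics/{n}0.png",cv2.resize(c["image"][:,:,::-1],(800,600),interpolation=cv2.INTER_CUBIC))
    print({k:v for k,v in c.items() if k!="image"})
    R=cv2.Rodrigues(c["rvec"])[0];print(-R.T@c["tvec"].ravel())
E
```

```text
nudge.py
pics
workcell.py
{'time': 0.0, 'joint_positions': array([ 5.95541266e+01,  2.81629399e+01,  8.93518167e+01,  2.27876922e-03,
        6.25491484e+01, -6.04968967e+00]), 'joint_velocities': array([-0.0454719 , -0.08324765,  0.01506046, -0.02240866, -0.02151321,
       -0.1237161 ]), 'tau': array([ 5.32239610e-04, -6.18467689e+01, -2.61591500e+01, -1.71415145e-04,
        4.15918199e-03,  2.77967183e-05]), 'eef_pos': array([0.25799433, 0.56900393, 0.23073067]), 'ee_rot': array([[-9.10703548e-01,  4.13060157e-01, -5.95602427e-04],
       [ 4.13060559e-01,  9.10703071e-01, -9.43668833e-04],
       [ 1.52624963e-04, -1.10542242e-03, -9.99999377e-01]]), 'ft_force': array([ 0.97694862,  0.07149432, -0.93631444]), 'moment': array([0.04431748, 0.04709651, 0.01566355]), 'gripper_force': 0.0, 'opening': 0.9987466788003241}
{'fx': 478.5631010593137, 'fy': 478.5631010593137, 'cx': 255.38588813797227, 'cy': 198.42372697851135, 'rvec': array([ 0.70392546,  2.7115678 , -1.02662211]), 'tvec': array([ 0.54609165, -0.14979779,  1.54390984])}
[1.0044327  0.73797455 1.07276352]
{'fx': 390.25062000324937, 'fy': 390.25062000324937, 'cx': 255.8496703165799, 'cy': 196.21651520465426, 'rvec': array([ 2.08551804, -2.1385797 ,  0.18890869]), 'tvec': array([-0.00489776,  0.60937698,  1.0153595 ])}
[ 0.40146137 -0.03459997  1.11353079]
```

View pics/top0.png

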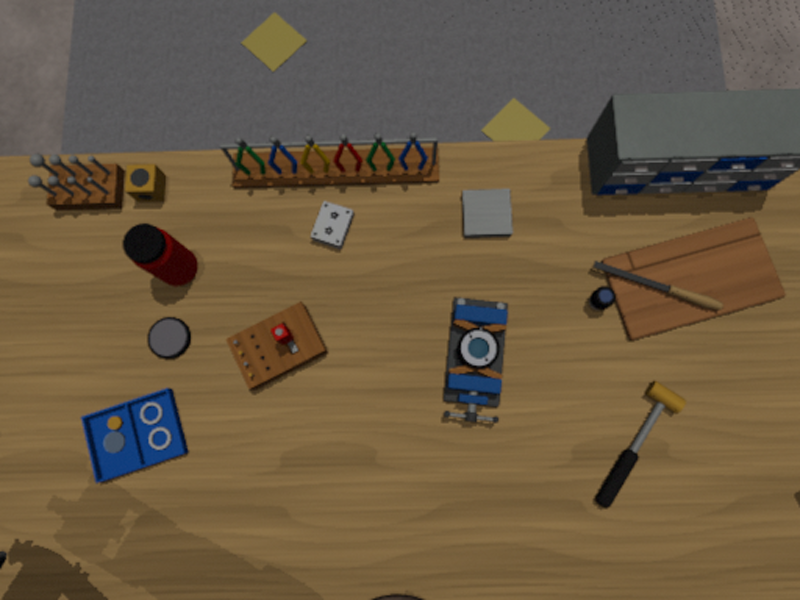

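View pics/scene0.png

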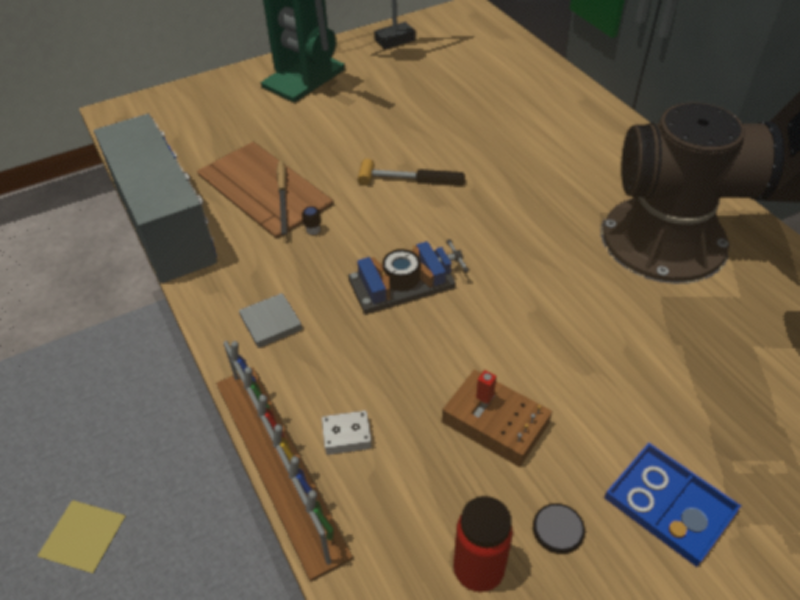

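Top view (800-wide picture): spanner grip at (281,333), tool block about (277,346), objective in vise at (479,348). The scene view shows the same items at (486,385) and (402,265). I'll zoom in on both.

```bash
cat > h.py <<'E'
from workcell import robot, eyes, telemetry, finish_job
import cv2, numpy as np
def cam(n):
    c=eyes.read_camera(n); c["R"]=cv2.Rodrigues(c["rvec"])[0]; c["C"]=-c["R"].T@c["tvec"].ravel()
    c["K"]=np.array([[c["fx"],0,c["cx"]],[0,c["fy"],c["cy"]],[0,0,1]]); return c
def onz(c,uv,z):
    uv=np.atleast_2d(uv).astype(float)
    d=np.c_[(uv[:,0]-c["cx"])/c["fx"],(uv[:,1]-c["cy"])/c["fy"],np.ones(len(uv))]@c["R"]
    return c["C"]+d*((z-c["C"][2])/d[:,2])[:,None]
def proj(c,p): return cv2.projectPoints(np.atleast_2d(p).astype(float),c["rvec"],c["tvec"],c["K"],None)[0][:,0]
def crop(c,u,v,w,h,s): return cv2.resize(c["image"][v:v+h,u:u+w,::-1],(w*s,h*s),interpolation=cv2.INTER_CUBIC)
E
python3 - <<'E'
from h import *
t=cam("top");s=cam("scene")
a=np.hstack([crop(t,142,190,70,60,5),crop(t,274,180,70,60,5)])
b=np.hstack([crop(s,280,232,70,60,5),crop(s,220,145,70,60,5)])
cv2.imwrite("pics/z.png",np.vstack([a,b]))
E
```

```text
(no output)
```

View pics/z.png

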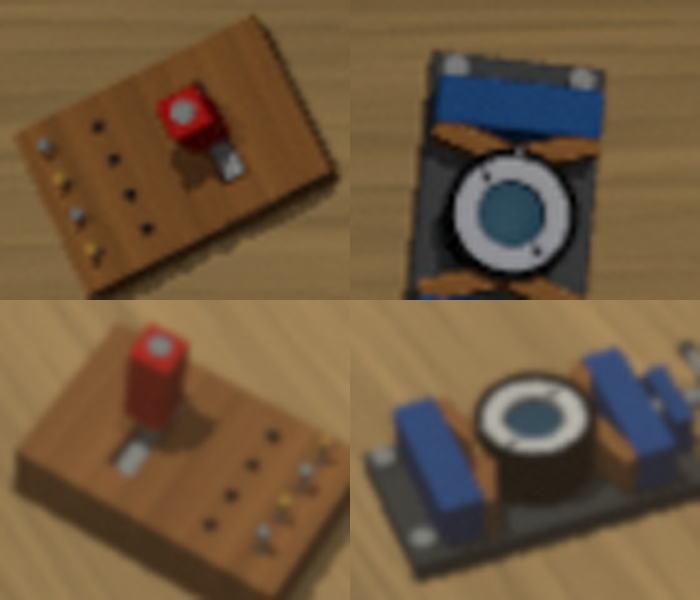

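The crops show, top row: block corners at about (18,133), (255,15), (337,178), (92,297), red grip top around (185,112); ring centre about (512,213) with holes at (487,177) and (537,252), index dash (521,152). Now I'll turn these into positions.

```bash
cat > m.py <<'E'
from h import *
def ringmeas(c,u,v,zf=0.0592,p=True):
    im=c["image"].astype(int); r=25; sub=im[v-r:v+r,u-r:u+r]
    g=cv2.resize(sub.astype(np.uint8),None,fx=8,fy=8,interpolation=cv2.INTER_CUBIC).astype(int)
    m=((g.min(2)>115)&(g.max(2)-g.min(2)<45)).astype(np.uint8)
    cs,_=cv2.findContours(m,cv2.RETR_EXTERNAL,cv2.CHAIN_APPROX_NONE); k=max(cs,key=cv2.contourArea)
    hull=cv2.convexHull(k); 
    pts=lambda q:np.c_[(q[:,0]+.5)/8-.5+u-r,(q[:,1]+.5)/8-.5+v-r]
    w=onz(c,pts(k[:,0].astype(float)),zf)[:,:2]
    (cx,cy),rad=cv2.minEnclosingCircle(w.astype(np.float32))
    e=cv2.fitEllipse((w*1e4).astype(np.float32))
    ctr=np.array(e[0])/1e4
    # darkness round the hole circle
    best=[]
    gr=cv2.cvtColor(c["image"],cv2.COLOR_RGB2GRAY).astype(np.float32)
    a=np.radians(np.arange(0,360,2)); 
    P=np.c_[ctr[0]+.0245*np.cos(a),ctr[1]+.0245*np.sin(a),0*a+zf-.001]
    uv=proj(c,P).astype(np.float32)
    val=cv2.remap(gr,uv[:,0].reshape(-1,1),uv[:,1].reshape(-1,1),cv2.INTER_CUBIC).ravel()
    d=np.clip(np.median(val)-15-val,0,None)
    ang=np.degrees(np.angle((d*np.exp(2j*a)).sum()))/2
    if p: print("ring",ctr,"axes mm",np.array(e[1])/10,"holes",ang,"dark at",np.degrees(a)[d>15])
    return ctr,ang
E
python3 - <<'E'
from m import *
t=cam("top");s=cam("scene")
ringmeas(t,306,222);ringmeas(s,256,169)
# block corners
z=(np.array([[18,133],[255,15],[337,178],[92,297]])+.5)/5-.5+[142,190]
w=onz(t,z,.04);print(w)
print("block sides",[np.linalg.norm(w[i]-w[i-1]) for i in range(4)],"ctr",w.mean(0))
zs=(np.array([[15,453],[125,323]])+.5-[0,300])/5-.5+[280,232];print("scene corners",onz(s,zs,.04))
# bright bar end, red
for n,c in(("top",t),("scene",s)):
    hsv=cv2.cvtColor(c["image"],cv2.COLOR_RGB2HSV)
    m=(((hsv[...,0]<5)|(hsv[...,0]>174))&(hsv[...,1]>150)&(hsv[...,2]>60)).astype(np.uint8)
    k,l,st,ce=cv2.connectedComponentsWithStats(m)
    for i in range(1,k):
        if st[i,4]>30: print(n,st[i],ce[i])
u=lambda q,o:(np.array(q)+.5)/5-.5+np.array(o)
print("grip top steel top",onz(t,u([183,112],[142,190]),.113),"scene",onz(s,u([159,346-300],[280,232]),.113))
E
```

```text
ring [ 0.53328105 -0.15407826] axes mm [54.13861084 55.87182007] holes 31.347885981778795 dark at [ 26.  28.  30.  32.  34.  36. 206. 208. 210. 212. 214. 216. 218.]
ring [ 0.53340669 -0.1547041 ] axes mm [57.14786377 60.63828125] holes 31.388380498859767 dark at [ 26.  28.  30.  32.  34. 208. 210. 212. 214. 216. 218.]
[[0.56435313 0.29010515 0.04      ]
 [0.6280351  0.15799408 0.04      ]
 [0.53455942 0.11170492 0.04      ]
 [0.47239188 0.24642454 0.04      ]]
block sides [np.float64(0.10180798873751197), np.float64(0.14665854520473215), np.float64(0.10430909920551715), np.float64(0.14837176005431996)] ctr [0.54983488 0.20155717 0.04      ]
scene corners [[0.63040822 0.16092149 0.04      ]
 [0.53665527 0.11867344 0.04      ]]
top [ 88 146  23  26 111] [104.20720721 160.15315315]
top [174 207  11  11  62] [179.37096774 212.24193548]
scene [307 238  10   9  37] [311.24324324 242.83783784]
scene [293 335  33  42 409] [307.04156479 356.21760391]
grip top steel top [[0.56207462 0.18206391 0.113     ]] scene [[0.56275403 0.18260024 0.113     ]]
```

Both cameras agree: ring centre (0.5333, -0.1544) with holes at 31.4°, grip axis (0.5624, 0.1823), slot x at about 25.3°. Sizes and reach fit too. I'll grasp with the fingers closing along the spanner's x.

```bash
cat > d.py <<'E'
# remaining shift in tool axes to target x y z closing-angle(deg)
import sys,numpy as np
from workcell import robot, eyes, telemetry, finish_job
s=telemetry.read_state();R=s["ee_rot"];t=np.array(list(map(float,sys.argv[1:4])))
a=np.degrees(np.arctan2(R[1,1],R[0,1]))
print("t%.2f tool d mm"%s["time"],np.round(1e3*R.T@(t-s["eef_pos"]),2),"rz %.2f"%(-(float(sys.argv[4])-a)),"tilt",np.round(np.degrees(R[:2,2]),2),"F",s["ft_force"].round(2),"M",s["moment"].round(3),"open %.3f"%s["opening"],"j6 %.1f"%s["joint_positions"][5])
E
python3 nudge.py '0 0 0 0 0 6.7 1;0 0 0 0 0 6.7 1;0 0 0 0 0 6.7 1;0 0 0 0 0 6.7 1;0 0 0 0 0 6.7 1;0 0 0 0 0 6.8 1'
python3 nudge.py '-.04 .0092 0 0 0 0 1;-.04 .0092 0 0 0 0 1;-.04 .0092 0 0 0 0 1;-.04 .0092 0 0 0 0 1;-.04 .0092 0 0 0 0 1;-.04 .0092 0 0 0 0 1;-.04 .0092 0 0 0 0 1;-.04 .0092 0 0 0 0 1;-.04 .0092 0 0 0 0 1;-.04 .0092 0 0 0 0 1;-.04 .0092 0 0 0 0 1;-.04 .0092 0 0 0 0 1'
python3 nudge.py '0 0 0 0 0 0 1;0 0 0 0 0 0 1'
python3 d.py .5624 .1823 .077 25.3
```

```text
time: 0.8
eef_pos: [0.2581, 0.5692, 0.2313]
ee_rot: [[-0.422, 0.906, 0.0], [0.906, 0.422, -0.0], [-0.0, -0.0, -1.0]]
ft_force: [-0.4, -0.0, -0.1]
opening: 0.999
gripper_force: 0.0
time: 1.8
eef_pos: [0.5641, 0.1806, 0.2314]
ee_rot: [[-0.427, 0.904, 0.0], [0.904, 0.427, 0.0], [0.0, 0.0, -1.0]]
ft_force: [0.1, 0.3, 0.3]
opening: 0.996
gripper_force: 0.0
time: 1.97
eef_pos: [0.5641, 0.1806, 0.2309]
ee_rot: [[-0.424, 0.905, -0.0], [0.905, 0.424, -0.0], [0.0, -0.0, -1.0]]
ft_force: [-0.7, 0.3, -0.5]
opening: 1.0
gripper_force: 0.0
t1.97 tool d mm [  2.2   -0.73 153.9 ] rz -0.19 tilt [-0.02 -0.  ] F [-0.74  0.31 -0.54] M [-0.02   0.007 -0.026] open 1.000 j6 -13.7
```

```bash

python3 nudge.py '.0022 -.0007 0 0 0 0 1;0 0 .04 0 0 0 1;0 0 .04 0 0 0 1;0 0 .04 0 0 0 1;0 0 .034 0 0 0 1;0 0 0 0 0 0 1' >/dev/null
python3 d.py .5624 .1823 .077 25.3
python3 - <<'E'
from h import *
t=cam("top");s=cam("scene")
cv2.imwrite("pics/g.png",np.hstack([crop(t,142,180,75,75,5),crop(s,280,205,75,75,5)]))
E
```

```text
t2.47 tool d mm [-4.36  2.93 -5.2 ] rz 0.11 tilt [-0.53 -0.1 ] F [-1.06 -0.12 -0.41] M [-0.017  0.029  0.011] open 0.999 j6 -13.5
```

View pics/g.png

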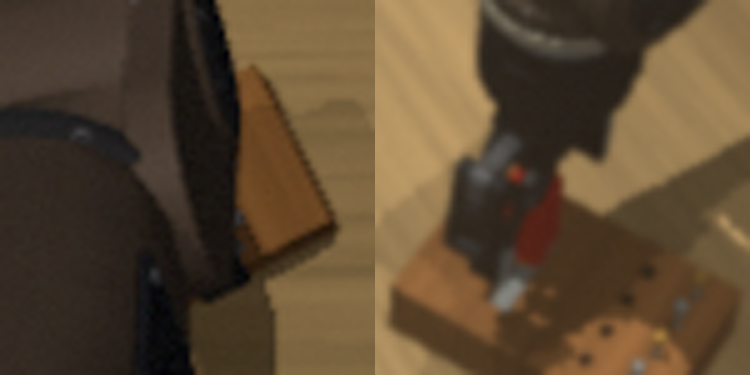

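The scene crop shows the fingers either side of the red grip at about (540,225). The arm is still settling, so I'll wait, check, then close.

```bash

python3 nudge.py '0 0 0 0 0 0 1;0 0 0 0 0 0 1;0 0 0 0 0 0 1' >/dev/null
python3 d.py .5624 .1823 .077 25.3
```

```text
t2.82 tool d mm [-2.11 -0.87  2.47] rz 0.02 tilt [0.19 0.05] F [-0.04 -0.42  0.29] M [ 0.012  0.006 -0.01 ] open 1.002 j6 -13.5
```

```bash

for i in 1 2 3; do python3 nudge.py '0 0 0 0 0 0 1;0 0 0 0 0 0 1' >/dev/null
python3 d.py .5624 .1823 .077 25.3; done
```

```text
t2.98 tool d mm [-1.98 -0.3   1.31] rz -0.00 tilt [0.09 0.02] F [-0.01  0.15  0.01] M [ 0.002 -0.001  0.005] open 1.000 j6 -13.6
t3.15 tool d mm [-1.97 -0.06  0.56] rz -0.00 tilt [0.02 0.01] F [ 0.06  0.08 -0.18] M [ 0.025  0.002 -0.027] open 1.003 j6 -13.6
t3.32 tool d mm [-2.02 -0.03  0.3 ] rz -0.00 tilt [0. 0.] F [-0.32  0.61 -0.53] M [0.079 0.014 0.021] open 1.000 j6 -13.6
```

```bash

python3 nudge.py '-.002 0 0 0 0 0 1;0 0 0 0 0 0 1;0 0 0 0 0 0 1;0 0 0 0 0 0 1' >/dev/null
python3 d.py .5624 .1823 .077 25.3
python3 nudge.py '0 0 0 0 0 0 .2;0 0 0 0 0 0 .2;0 0 0 0 0 0 0;0 0 0 0 0 0 0;0 0 0 0 0 0 0;0 0 0 0 0 0 0;0 0 0 0 0 0 0;0 0 0 0 0 0 0;0 0 0 0 0 0 0;0 0 0 0 0 0 0'
python3 d.py .5624 .1823 .077 25.3
```

```text
t3.65 tool d mm [ 0.03 -0.01  0.26] rz -0.00 tilt [-0.  0.] F [ 0.42  0.01 -0.68] M [-0.069 -0.016  0.061] open 1.000 j6 -13.7
time: 4.48
eef_pos: [0.5625, 0.1823, 0.0774]
ee_rot: [[-0.427, 0.904, 0.0], [0.904, 0.427, 0.0], [-0.0, 0.0, -1.0]]
ft_force: [-0.2, -0.8, 3.7]
opening: 0.276
gripper_force: 58.7
t4.48 tool d mm [-0.01 -0.09  0.45] rz 0.00 tilt [0.02 0.01] F [-0.25 -0.79  3.69] M [-0.074  0.071  0.027] open 0.276 j6 -13.7
```

```bash

python3 nudge.py '0 0 -.005 0 0 0 0;0 0 -.01 0 0 0 0;0 0 -.02 0 0 0 0;0 0 -.025 0 0 0 0;0 0 -.02 0 0 0 0;0 0 -.01 0 0 -3 0;0 0 0 0 0 -3.1 0;0 0 0 0 0 0 0;0 0 0 0 0 0 0' >/dev/null
python3 d.py .5333 -.1544 .167 31.4
python3 nudge.py '-.0272 -.02 0 0 0 0 0;-.0272 -.02 0 0 0 0 0;-.0272 -.02 0 0 0 0 0;-.0272 -.02 0 0 0 0 0;-.0272 -.02 0 0 0 0 0;-.0272 -.02 0 0 0 0 0;-.0272 -.02 0 0 0 0 0;-.0272 -.02 0 0 0 0 0;-.0272 -.02 0 0 0 0 0;-.0272 -.02 0 0 0 0 0;0 0 0 0 0 0 0;0 0 0 0 0 0 0' >/dev/null
python3 nudge.py '0 0 .015 0 0 0 0;0 0 .015 0 0 0 0;0 0 0 0 0 0 0;0 0 0 0 0 0 0;0 0 0 0 0 0 0;0 0 0 0 0 0 0' >/dev/null
python3 d.py .5333 -.1544 .134 31.4
python3 - <<'E'
from h import *
t=cam("top");s=cam("scene")
cv2.imwrite("pics/r.png",np.hstack([crop(t,276,185,75,75,5),crop(s,218,125,75,75,5)]))
E
```

```text
t5.23 tool d mm [-272.68 -199.69    0.66] rz -0.09 tilt [0.01 0.01] F [-0.02  0.45 -2.15] M [ 0.063  0.051 -0.049] open 0.269 j6 -19.8
t6.73 tool d mm [-0.37 -0.82  4.06] rz 0.03 tilt [ 0.05 -0.02] F [-0.78  0.5  -1.79] M [ 0.003  0.01  -0.023] open 0.269 j6 -54.3
```

View pics/r.png

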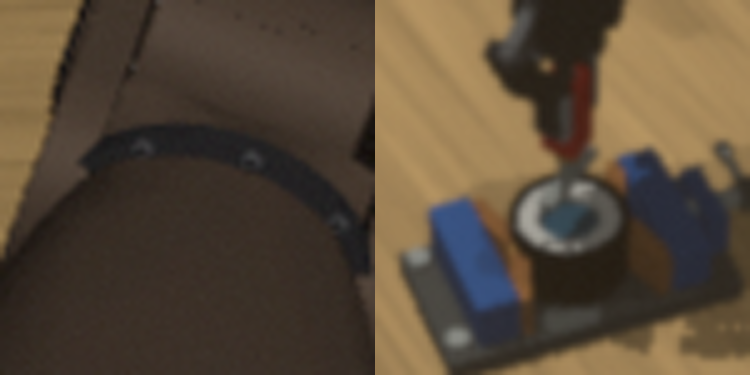

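The scene crop shows the spanner held over the ring, pins at about (570,185), above ring centre (567,218). The arm hides the ring in the top view. I'll go down gently by force.

```bash

python3 nudge.py '0 0 .01 0 0 0 0;0 0 .009 0 0 0 0;0 0 0 0 0 0 0;0 0 0 0 0 0 0;0 0 0 0 0 0 0;0 0 0 0 0 0 0;0 0 0 0 0 0 0;0 0 0 0 0 0 0;0 0 0 0 0 0 0;0 0 0 0 0 0 0' >/dev/null
python3 d.py .5333 -.1544 .1085 31.4
python3 - <<'E'
from h import *
s=cam("scene");st=telemetry.read_state();p=st["eef_pos"];R=st["ee_rot"]
c=crop(s,231,125,55,60,10)
o=p-[0,0,.0494]
pts=[o+R[:,1]*a+R[:,0]*b for a,b in((.0275,.0055),(.0275,-.0055),(-.0275,.0055),(-.0275,-.0055))]+[o+R[:,1]*.0245-[0,0,.005],o-R[:,1]*.0245-[0,0,.005]]
pts+=[np.array([.5333,-.1544,.0592])+k*.0245*np.array([np.cos(.548),np.sin(.548),0]) for k in(-1,1)]
for i,q in enumerate(proj(s,pts)):
    cv2.circle(c,tuple(int(v) for v in ((q-[231,125]+.5)*10)),3,(0,255,0) if i<4 else (255,0,255) if i<6 else (0,255,255),-1)
cv2.imwrite("pics/r2.png",c)
E
```

```text
t7.67 tool d mm [-0.22 -0.32  9.92] rz 0.00 tilt [ 0.02 -0.  ] F [-0.77 -1.03 -1.69] M [-0.004  0.005 -0.019] open 0.270 j6 -54.3
```

View pics/r2.png

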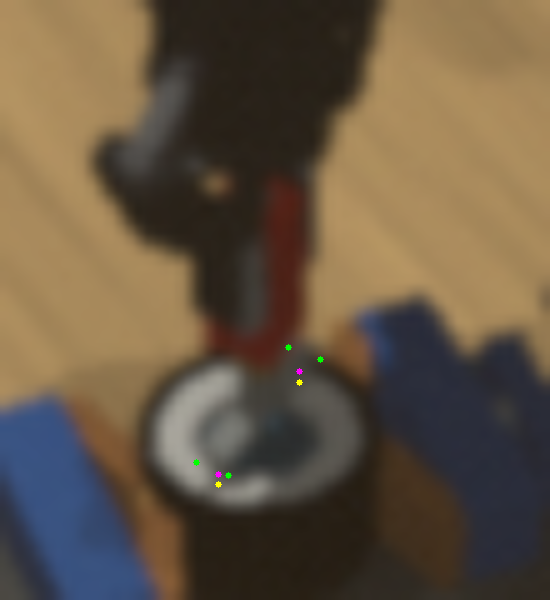

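Yellow (hole targets) and magenta (predicted pin tips) nearly coincide, but the bar itself is low in contrast. I'll enhance the crop and check the grip's lower corners too.

```bash

python3 - <<'E'
from h import *
s=cam("scene");st=telemetry.read_state();p=st["eef_pos"];R=st["ee_rot"]
im=np.mean([cam("scene")["image"].astype(float) for _ in range(4)],0)
s["image"]=np.clip(255*(im/255)**.55,0,255).astype(np.uint8)
c=crop(s,238,148,40,44,10);d=c.copy()
o=p-[0,0,.0494]
P=lambda a,b,z:o+R[:,1]*a+R[:,0]*b+[0,0,z]
def poly(pts,col):
    q=((proj(s,pts)-[238,148]+.5)*10).astype(int);cv2.polylines(d,[q],True,col,1)
for z in(0,.007): poly([P(a,b,z) for a,b in((.0275,.0055),(.0275,-.0055),(-.0275,-.0055),(-.0275,.0055))],(0,255,0))
poly([P(a,b,.03) for a,b in((.012,.012),(.012,-.012),(-.012,-.012),(-.012,.012))],(255,255,0))
cv2.imwrite("pics/r3.png",np.hstack([c,d]))
E
```

```text
(no output)
```

View pics/r3.png

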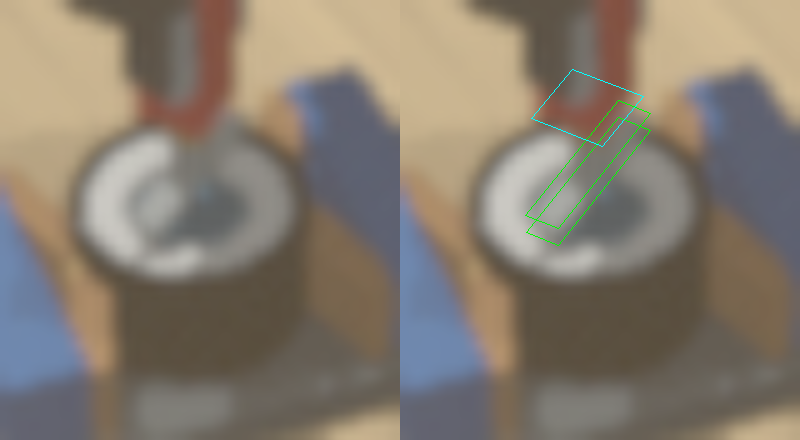

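Predicted and seen grip corners agree to about half a pixel, with the grip centred at column 187 in both. Now I'll lower it in small steps with a force guard.

```bash
cat > ok.py <<'E'
# exit 1 when vertical push or |Mz| passes the limits given
import sys
from workcell import robot, eyes, telemetry, finish_job
s=telemetry.read_state();f=s["ft_force"];m=s["moment"][2]
print("z %.5f F %s M %s"%(s["eef_pos"][2],f.round(1),s["moment"].round(3)))
sys.exit(f[2]>float(sys.argv[1]) or abs(m)>float(sys.argv[2]))
E
python3 nudge.py '-.0002 -.0003 .002 0 0 0 0;0 0 .0015 0 0 0 0;0 0 0 0 0 0 0;0 0 0 0 0 0 0;0 0 0 0 0 0 0' >/dev/null; python3 ok.py 3 .15 &&
python3 nudge.py '0 0 .0005 0 0 0 0;0 0 .0005 0 0 0 0;0 0 0 0 0 0 0' >/dev/null; python3 ok.py 3 .15 &&
python3 nudge.py '0 0 .0005 0 0 0 0;0 0 .0005 0 0 0 0;0 0 0 0 0 0 0' >/dev/null; python3 ok.py 3 .15 &&
python3 nudge.py '0 0 .0005 0 0 0 0;0 0 .0005 0 0 0 0;0 0 0 0 0 0 0' >/dev/null; python3 ok.py 3 .15 &&
python3 nudge.py '0 0 .0005 0 0 0 0;0 0 .0005 0 0 0 0;0 0 0 0 0 0 0' >/dev/null; python3 ok.py 3 .15
python3 d.py .5333 -.1544 .1085 31.4
```

```text
z 0.11473 F [-0.8 -0.4 -0.6] M [-0.027 -0.018 -0.021]
z 0.11473 F [-0.8 -0.4 -0.6] M [-0.027 -0.018 -0.021]
z 0.11473 F [-0.8 -0.4 -0.6] M [-0.027 -0.018 -0.021]
z 0.11473 F [-0.8 -0.4 -0.6] M [-0.027 -0.018 -0.021]
z 0.11473 F [-0.8 -0.4 -0.6] M [-0.027 -0.018 -0.021]
t8.38 tool d mm [-0.04  0.01  6.23] rz 0.00 tilt [-0.    0.01] F [-0.78 -0.45 -0.61] M [-0.027 -0.018 -0.021] open 0.273 j6 -54.4False
False
False
False
False
```

```bash
sed -i 's/sys.exit(\(.*\))$/sys.exit(int(\1))/' ok.py
python3 nudge.py '0 0 .0005 0 0 0 0;0 0 .0005 0 0 0 0;0 0 0 0 0 0 0' >/dev/null; python3 ok.py 3 .15 &&
python3 nudge.py '0 0 .0005 0 0 0 0;0 0 .0005 0 0 0 0;0 0 0 0 0 0 0' >/dev/null && python3 ok.py 3 .15 &&
python3 nudge.py '0 0 .0005 0 0 0 0;0 0 .0005 0 0 0 0;0 0 0 0 0 0 0' >/dev/null && python3 ok.py 3 .15 &&
python3 nudge.py '0 0 .0005 0 0 0 0;0 0 .0005 0 0 0 0;0 0 0 0 0 0 0' >/dev/null && python3 ok.py 3 .15
python3 d.py .5333 -.1544 .1085 31.4
```

```text
z 0.11371 F [-0.2  0.2 -2. ] M [-0.054  0.053 -0.005]
z 0.11267 F [-0.1 -0.4 -2.6] M [-0.013  0.006  0.005]
z 0.11169 F [ 0.5  0.6 -1.7] M [-0.036  0.051  0.04 ]
z 0.11068 F [ 0.5  0.4 -0.8] M [-0.019  0.066 -0.001]
t9.38 tool d mm [-0.1   0.02  2.18] rz 0.00 tilt [-0.    0.01] F [ 0.51  0.42 -0.83] M [-0.019  0.066 -0.001] open 0.276 j6 -54.4
```

Pins are 3 mm below the ring's face with no resistance, so they are in the holes. I'll continue to contact, watching joint 6's torque as well, since the moment is noisy.

```bash
sed -i 's/^print.*/print("z %.5f F %s Mz %.3f tau6 %.4f"%(s["eef_pos"][2],f.round(1),m,s["tau"][5]))/' ok.py
python3 nudge.py '0 0 .0005 0 0 0 0;0 0 .0005 0 0 0 0;0 0 0 0 0 0 0' >/dev/null; python3 ok.py 3 .15 &&
python3 nudge.py '0 0 .0004 0 0 0 0;0 0 0 0 0 0 0' >/dev/null && python3 ok.py 3 .15 &&
python3 nudge.py '0 0 .0003 0 0 0 0;0 0 0 0 0 0 0' >/dev/null && python3 ok.py 3 .15 &&
python3 nudge.py '0 0 .0002 0 0 0 0;0 0 0 0 0 0 0' >/dev/null && python3 ok.py 3 .15 &&
python3 nudge.py '0 0 .0002 0 0 0 0;0 0 0 0 0 0 0' >/dev/null && python3 ok.py 3 .15 &&
python3 nudge.py '0 0 .0002 0 0 0 0;0 0 0 0 0 0 0' >/dev/null && python3 ok.py 3 .15 &&
python3 nudge.py '0 0 .0002 0 0 0 0;0 0 0 0 0 0 0' >/dev/null && python3 ok.py 3 .15 &&
python3 nudge.py '0 0 .0002 0 0 0 0;0 0 0 0 0 0 0' >/dev/null && python3 ok.py 3 .15
python3 d.py .5333 -.1544 .1085 31.4
```

```text
z 0.10970 F [ 1.   0.9 -2.1] Mz 0.006 tau6 -0.0000
z 0.10930 F [-0.2  0.3 -1.4] Mz 0.047 tau6 0.0000
z 0.10906 F [-0.2  0.5 -1.8] Mz 0.001 tau6 -0.0001
z 0.10885 F [ 0.7  0.6 -1.8] Mz 0.013 tau6 -0.0001
z 0.10866 F [-0.1 -0.6 -1.6] Mz 0.048 tau6 0.0007
z 0.10857 F [ 0.4 -0.1  0.7] Mz 0.000 tau6 0.0000
z 0.10848 F [-1.  -0.1  2.1] Mz -0.001 tau6 0.0003
z 0.10834 F [-2.   0.7  5.4] Mz -0.036 tau6 0.0005
t10.80 tool d mm [ 0.01 -0.04 -0.16] rz 0.01 tilt [ 0.02 -0.  ] F [-2.04  0.72  5.42] M [ 0.132  0.321 -0.036] open 0.273 j6 -54.4
```

In contact with about 7 N. I'll ease off 0.2 mm and start turning clockwise (tool +z) in 1.5° steps, guarded by joint 6 torque.

```bash
cat > tq.py <<'E'
import sys,numpy as np
from workcell import robot, eyes, telemetry, finish_job
s=telemetry.read_state();R=s["ee_rot"]
print("t%.2f ang %.2f z %.5f F %s Mz %.3f tau6 %.4f"%(s["time"],np.degrees(np.arctan2(R[1,1],R[0,1])),s["eef_pos"][2],s["ft_force"].round(1),s["moment"][2],s["tau"][5]))
sys.exit(int(abs(s["tau"][5])>float(sys.argv[1])))
E
python3 nudge.py '0 0 -.0002 0 0 0 0;0 0 0 0 0 0 0' >/dev/null; python3 tq.py .09 &&
python3 nudge.py '0 0 0 0 0 1.5 0;0 0 0 0 0 0 0;0 0 0 0 0 0 0' >/dev/null && python3 tq.py .09 &&
python3 nudge.py '0 0 0 0 0 1.5 0;0 0 0 0 0 0 0;0 0 0 0 0 0 0' >/dev/null && python3 tq.py .09 &&
python3 nudge.py '0 0 0 0 0 1.5 0;0 0 0 0 0 0 0;0 0 0 0 0 0 0' >/dev/null && python3 tq.py .09 &&
python3 nudge.py '0 0 0 0 0 1.5 0;0 0 0 0 0 0 0;0 0 0 0 0 0 0' >/dev/null && python3 tq.py .09 &&
python3 nudge.py '0 0 0 0 0 1.5 0;0 0 0 0 0 0 0;0 0 0 0 0 0 0' >/dev/null && python3 tq.py .09 &&
python3 nudge.py '0 0 0 0 0 1.5 0;0 0 0 0 0 0 0;0 0 0 0 0 0 0' >/dev/null && python3 tq.py .09 &&
python3 nudge.py '0 0 0 0 0 1.5 0;0 0 0 0 0 0 0;0 0 0 0 0 0 0' >/dev/null && python3 tq.py .09
```

```text
t10.97 ang 31.41 z 0.10840 F [-0.3  0.   3.3] Mz 0.054 tau6 0.0004
t11.22 ang 29.94 z 0.10836 F [-1.2 -0.1  3.9] Mz 0.029 tau6 0.1655
```

```bash
for i in 1 2 3; do python3 nudge.py '0 0 0 0 0 0 0;0 0 0 0 0 0 0' >/dev/null; python3 tq.py .09; done
python3 nudge.py '0 0 0 0 0 1.5 0;0 0 0 0 0 0 0;0 0 0 0 0 0 0' >/dev/null ; python3 tq.py .09
python3 nudge.py '0 0 0 0 0 0 0' >/dev/null; python3 tq.py .09; python3 nudge.py '0 0 0 0 0 0 0' >/dev/null; python3 tq.py .09;
```

```text
t11.38 ang 29.93 z 0.10835 F [-1.9  0.6  4.5] Mz 0.047 tau6 0.0260
t11.55 ang 29.91 z 0.10836 F [-0.9  0.3  5.1] Mz 0.025 tau6 0.0289
t11.72 ang 29.91 z 0.10833 F [-0.3  0.1  5. ] Mz 0.037 tau6 0.0338
t11.97 ang 28.40 z 0.10834 F [-1.8  0.5  6. ] Mz -0.018 tau6 0.1200
t12.05 ang 28.41 z 0.10834 F [-1.1  0.4  5.3] Mz 0.015 tau6 0.0423
t12.13 ang 28.41 z 0.10833 F [-1.   0.2  4.6] Mz 0.017 tau6 0.0349
```

Joint 6 torque settles to about 0.035 after 0.3 s. I'll use longer settling per step.

```bash

python3 nudge.py '0 0 0 0 0 1.8 0;0 0 0 0 0 0 0;0 0 0 0 0 0 0;0 0 0 0 0 0 0;0 0 0 0 0 0 0' >/dev/null && python3 tq.py .08 &&
python3 nudge.py '0 0 0 0 0 1.8 0;0 0 0 0 0 0 0;0 0 0 0 0 0 0;0 0 0 0 0 0 0;0 0 0 0 0 0 0' >/dev/null && python3 tq.py .08 &&
python3 nudge.py '0 0 0 0 0 1.8 0;0 0 0 0 0 0 0;0 0 0 0 0 0 0;0 0 0 0 0 0 0;0 0 0 0 0 0 0' >/dev/null && python3 tq.py .08 &&
python3 nudge.py '0 0 0 0 0 1.8 0;0 0 0 0 0 0 0;0 0 0 0 0 0 0;0 0 0 0 0 0 0;0 0 0 0 0 0 0' >/dev/null && python3 tq.py .08 &&
python3 nudge.py '0 0 0 0 0 1.8 0;0 0 0 0 0 0 0;0 0 0 0 0 0 0;0 0 0 0 0 0 0;0 0 0 0 0 0 0' >/dev/null && python3 tq.py .08 &&
python3 nudge.py '0 0 0 0 0 1.8 0;0 0 0 0 0 0 0;0 0 0 0 0 0 0;0 0 0 0 0 0 0;0 0 0 0 0 0 0' >/dev/null && python3 tq.py .08 &&
python3 nudge.py '0 0 0 0 0 1.8 0;0 0 0 0 0 0 0;0 0 0 0 0 0 0;0 0 0 0 0 0 0;0 0 0 0 0 0 0' >/dev/null && python3 tq.py .08 &&
python3 nudge.py '0 0 0 0 0 1.8 0;0 0 0 0 0 0 0;0 0 0 0 0 0 0;0 0 0 0 0 0 0;0 0 0 0 0 0 0' >/dev/null && python3 tq.py .08
```

```text
t12.55 ang 26.65 z 0.10831 F [-1.8  0.4  6. ] Mz 0.011 tau6 0.0294
t12.97 ang 24.88 z 0.10831 F [-1.2  1.5  5.2] Mz 0.014 tau6 0.0306
t13.38 ang 23.11 z 0.10830 F [-1.   0.6  5.2] Mz 0.010 tau6 0.0303
t13.80 ang 21.32 z 0.10828 F [-0.8  0.3  4.6] Mz 0.055 tau6 0.0311
t14.22 ang 19.47 z 0.10827 F [-0.5  0.2  5.4] Mz 0.050 tau6 -0.0119
t14.63 ang 17.65 z 0.10827 F [-1.1  1.3  4.4] Mz 0.084 tau6 0.0188
t15.05 ang 15.84 z 0.10827 F [-1.2  1.2  5. ] Mz 0.014 tau6 0.0202
t15.47 ang 14.04 z 0.10827 F [-1.1  1.3  6. ] Mz 0.110 tau6 0.0205
```

z falls about 0.09 mm in 16°, matching the thread pitch, so the ring is turning. Continuing.

```bash

python3 nudge.py '0 0 0 0 0 1.8 0;0 0 0 0 0 0 0;0 0 0 0 0 0 0;0 0 0 0 0 0 0;0 0 0 0 0 0 0' >/dev/null && python3 tq.py .07 &&
python3 nudge.py '0 0 0 0 0 1.8 0;0 0 0 0 0 0 0;0 0 0 0 0 0 0;0 0 0 0 0 0 0;0 0 0 0 0 0 0' >/dev/null && python3 tq.py .07 &&
python3 nudge.py '0 0 0 0 0 1.8 0;0 0 0 0 0 0 0;0 0 0 0 0 0 0;0 0 0 0 0 0 0;0 0 0 0 0 0 0' >/dev/null && python3 tq.py .07 &&
python3 nudge.py '0 0 0 0 0 1.8 0;0 0 0 0 0 0 0;0 0 0 0 0 0 0;0 0 0 0 0 0 0;0 0 0 0 0 0 0' >/dev/null && python3 tq.py .07 &&
python3 nudge.py '0 0 0 0 0 1.8 0;0 0 0 0 0 0 0;0 0 0 0 0 0 0;0 0 0 0 0 0 0;0 0 0 0 0 0 0' >/dev/null && python3 tq.py .07 &&
python3 nudge.py '0 0 0 0 0 1.8 0;0 0 0 0 0 0 0;0 0 0 0 0 0 0;0 0 0 0 0 0 0;0 0 0 0 0 0 0' >/dev/null && python3 tq.py .07 &&
python3 nudge.py '0 0 0 0 0 1.8 0;0 0 0 0 0 0 0;0 0 0 0 0 0 0;0 0 0 0 0 0 0;0 0 0 0 0 0 0' >/dev/null && python3 tq.py .07 &&
python3 nudge.py '0 0 0 0 0 1.8 0;0 0 0 0 0 0 0;0 0 0 0 0 0 0;0 0 0 0 0 0 0;0 0 0 0 0 0 0' >/dev/null && python3 tq.py .07
```

```text
t15.88 ang 12.24 z 0.10828 F [-0.2  1.6  4.2] Mz 0.047 tau6 0.0208
t16.30 ang 10.44 z 0.10825 F [-0.9  2.   4.6] Mz 0.024 tau6 0.0209
t16.72 ang 8.64 z 0.10827 F [-1.3  2.6  4.1] Mz 0.019 tau6 0.0213
t17.13 ang 6.85 z 0.10828 F [-1.   2.   4.5] Mz 0.075 tau6 0.0206
t17.55 ang 5.04 z 0.10827 F [-0.9  1.   2.4] Mz 0.061 tau6 0.0208
t17.97 ang 3.24 z 0.10826 F [-1.6  0.9  2.8] Mz 0.023 tau6 0.0201
t18.38 ang 1.45 z 0.10826 F [-0.6  1.4  3.7] Mz 0.026 tau6 0.0205
t18.80 ang -0.36 z 0.10829 F [-0.6  1.1  3.3] Mz 0.052 tau6 0.0206
```

```bash

python3 nudge.py '0 0 .0001 0 0 1.8 0;0 0 0 0 0 0 0;0 0 0 0 0 0 0;0 0 0 0 0 0 0;0 0 0 0 0 0 0' >/dev/null && python3 tq.py .07 &&
python3 nudge.py '0 0 0 0 0 1.8 0;0 0 0 0 0 0 0;0 0 0 0 0 0 0;0 0 0 0 0 0 0;0 0 0 0 0 0 0' >/dev/null && python3 tq.py .07 &&
python3 nudge.py '0 0 0 0 0 1.8 0;0 0 0 0 0 0 0;0 0 0 0 0 0 0;0 0 0 0 0 0 0;0 0 0 0 0 0 0' >/dev/null && python3 tq.py .07 &&
python3 nudge.py '0 0 0 0 0 1.8 0;0 0 0 0 0 0 0;0 0 0 0 0 0 0;0 0 0 0 0 0 0;0 0 0 0 0 0 0' >/dev/null && python3 tq.py .07 &&
python3 nudge.py '0 0 0 0 0 1.8 0;0 0 0 0 0 0 0;0 0 0 0 0 0 0;0 0 0 0 0 0 0;0 0 0 0 0 0 0' >/dev/null && python3 tq.py .07 &&
python3 nudge.py '0 0 0 0 0 1.8 0;0 0 0 0 0 0 0;0 0 0 0 0 0 0;0 0 0 0 0 0 0;0 0 0 0 0 0 0' >/dev/null && python3 tq.py .07 &&
python3 nudge.py '0 0 .0001 0 0 1.8 0;0 0 0 0 0 0 0;0 0 0 0 0 0 0;0 0 0 0 0 0 0;0 0 0 0 0 0 0' >/dev/null && python3 tq.py .07 &&
python3 nudge.py '0 0 0 0 0 1.8 0;0 0 0 0 0 0 0;0 0 0 0 0 0 0;0 0 0 0 0 0 0;0 0 0 0 0 0 0' >/dev/null && python3 tq.py .07
```

```text
t19.22 ang -2.15 z 0.10824 F [-0.1  1.1  3.9] Mz 0.049 tau6 0.0203
t19.63 ang -3.96 z 0.10822 F [-0.5  0.9  3.9] Mz 0.028 tau6 0.0205
t20.05 ang -5.76 z 0.10818 F [-0.2 -0.   4.6] Mz 0.033 tau6 0.0205
t20.47 ang -7.56 z 0.10817 F [-0.9  1.5  4. ] Mz 0.036 tau6 0.0206
t20.88 ang -9.36 z 0.10817 F [-1.   1.6  4.8] Mz 0.042 tau6 0.0208
t21.30 ang -11.15 z 0.10818 F [0.  2.2 3.5] Mz 0.089 tau6 0.0579
t21.72 ang -12.96 z 0.10813 F [0.4 1.1 4.5] Mz 0.149 tau6 0.1335
```

The torque is rising: this is the seat, after about 44° of turn. Reading the steady torque.

```bash
for i in 1 2 3 4 5 6; do python3 nudge.py '0 0 0 0 0 0 0' >/dev/null; python3 tq.py .07; done
python3 nudge.py '0 0 0 0 0 .4 0;0 0 0 0 0 0 0;0 0 0 0 0 0 0;0 0 0 0 0 0 0' >/dev/null; python3 tq.py .07; for i in 1 2 3 4; do python3 nudge.py '0 0 0 0 0 0 0' >/dev/null; python3 tq.py .07; done
```

```text
t21.80 ang -12.97 z 0.10815 F [-0.6  1.9  5.4] Mz 0.190 tau6 0.1355
t21.88 ang -12.98 z 0.10813 F [-0.6  1.6  4.5] Mz 0.155 tau6 0.1397
t21.97 ang -12.99 z 0.10813 F [0.2 1.9 4.1] Mz 0.122 tau6 0.1430
t22.05 ang -12.99 z 0.10812 F [0.7 1.2 4.4] Mz 0.123 tau6 0.1445
t22.13 ang -12.99 z 0.10811 F [0.3 1.3 4.5] Mz 0.167 tau6 0.1477
t22.22 ang -12.99 z 0.10811 F [1. 2. 6.] Mz 0.148 tau6 0.1482
t22.55 ang -13.38 z 0.10813 F [-0.6  3.4  4.8] Mz 0.131 tau6 0.1746
t22.63 ang -13.39 z 0.10812 F [-0.3  2.   5.1] Mz 0.177 tau6 0.1726
t22.72 ang -13.39 z 0.10812 F [-0.9  1.8  4.2] Mz 0.146 tau6 0.1725
t22.80 ang -13.38 z 0.10812 F [0.2 1.  5.3] Mz 0.170 tau6 0.1725
t22.88 ang -13.39 z 0.10811 F [-0.7  1.8  4.2] Mz 0.112 tau6 0.1725
```

Now snug at roughly 0.16 N m. I'll add a 0.2° touch, then back off within the pin play and check that the torque vanishes without reversing.

```bash

python3 nudge.py '0 0 0 0 0 .2 0;0 0 0 0 0 0 0;0 0 0 0 0 0 0;0 0 0 0 0 0 0;0 0 0 0 0 0 0' >/dev/null; python3 tq.py .07
for i in 1 2 ; do python3 nudge.py '0 0 0 0 0 0 0' >/dev/null; python3 tq.py .07; done
python3 nudge.py '0 0 0 0 0 -.6 0;0 0 0 0 0 -.6 0;0 0 0 0 0 0 0;0 0 0 0 0 0 0;0 0 0 0 0 0 0' >/dev/null; python3 tq.py .07
python3 nudge.py '0 0 0 0 0 -.5 0;0 0 0 0 0 0 0;0 0 0 0 0 0 0;0 0 0 0 0 0 0' >/dev/null; python3 tq.py .07
python3 nudge.py '0 0 0 0 0 -.5 0;0 0 0 0 0 0 0;0 0 0 0 0 0 0;0 0 0 0 0 0 0' >/dev/null; python3 tq.py .07
```

```text
t23.30 ang -13.59 z 0.10811 F [-0.1  2.5  4.8] Mz 0.171 tau6 0.1805
t23.38 ang -13.59 z 0.10813 F [-0.1  1.1  6. ] Mz 0.187 tau6 0.1805
t23.47 ang -13.59 z 0.10811 F [0.1 1.4 5.4] Mz 0.184 tau6 0.1805
t23.88 ang -12.40 z 0.10812 F [-0.1  1.6  5. ] Mz 0.085 tau6 0.0899
t24.22 ang -11.90 z 0.10814 F [0.4 1.7 4.8] Mz 0.030 tau6 0.0570
t24.55 ang -11.41 z 0.10811 F [0.1 2.6 5.6] Mz 0.017 tau6 0.0238
```

```bash

python3 nudge.py '0 0 0 0 0 -.5 0;0 0 0 0 0 0 0;0 0 0 0 0 0 0;0 0 0 0 0 0 0' >/dev/null; python3 tq.py .07
python3 nudge.py '0 0 0 0 0 -.5 0;0 0 0 0 0 0 0;0 0 0 0 0 0 0;0 0 0 0 0 0 0' >/dev/null; python3 tq.py .07
python3 nudge.py '0 0 0 0 0 -.5 0;0 0 0 0 0 0 0;0 0 0 0 0 0 0;0 0 0 0 0 0 0' >/dev/null; python3 tq.py .07
```

```text
t24.88 ang -10.91 z 0.10812 F [-0.3  1.2  4.8] Mz 0.007 tau6 -0.0082
t25.22 ang -10.41 z 0.10811 F [0.9 1.8 5.5] Mz -0.019 tau6 -0.0350
t25.55 ang -9.91 z 0.10812 F [-0.1  1.6  5. ] Mz -0.017 tau6 -0.0492
```

```bash

python3 nudge.py '0 0 -.0003 0 0 0 0;0 0 -.0005 0 0 0 0;0 0 0 0 0 0 0;0 0 0 0 0 0 0;0 0 0 0 0 0 0' >/dev/null; python3 tq.py .07
python3 nudge.py '0 0 -.0005 0 0 0 0;0 0 0 0 0 0 0;0 0 0 0 0 0 0;0 0 0 0 0 0 0' >/dev/null; python3 tq.py .07
```

```text
t25.97 ang -9.89 z 0.10859 F [-0.2  0.6 -1.4] Mz -0.003 tau6 0.0059
t26.30 ang -9.90 z 0.10934 F [-0.4  0.4 -2.3] Mz -0.035 tau6 0.0043
```

Free in the holes once unpressed: the reverse reading was bar friction. I'll re-feel the seat with the bar just off the face to confirm the ring stayed snug.

```bash

python3 nudge.py '0 0 0 0 0 1.5 0;0 0 0 0 0 0 0;0 0 0 0 0 0 0;0 0 0 0 0 0 0' >/dev/null; python3 tq.py .15 &&
python3 nudge.py '0 0 0 0 0 .7 0;0 0 0 0 0 0 0;0 0 0 0 0 0 0;0 0 0 0 0 0 0' >/dev/null && python3 tq.py .15 &&
python3 nudge.py '0 0 0 0 0 .7 0;0 0 0 0 0 0 0;0 0 0 0 0 0 0;0 0 0 0 0 0 0' >/dev/null && python3 tq.py .15 &&
python3 nudge.py '0 0 0 0 0 .5 0;0 0 0 0 0 0 0;0 0 0 0 0 0 0;0 0 0 0 0 0 0' >/dev/null && python3 tq.py .15 &&
python3 nudge.py '0 0 0 0 0 .3 0;0 0 0 0 0 0 0;0 0 0 0 0 0 0;0 0 0 0 0 0 0' >/dev/null && python3 tq.py .15
```

```text
t26.63 ang -11.36 z 0.10937 F [ 0.1  0.6 -1.4] Mz 0.047 tau6 0.0514
t26.97 ang -12.09 z 0.10939 F [ 1.1  2.9 -1.1] Mz 0.038 tau6 0.0660
t27.30 ang -12.79 z 0.10937 F [ 0.4  3.2 -1.7] Mz 0.057 tau6 0.0998
t27.63 ang -13.29 z 0.10936 F [ 0.3  3.4 -2.3] Mz 0.098 tau6 0.1225
t27.97 ang -13.60 z 0.10939 F [ 0.3  3.8 -2.8] Mz 0.147 tau6 0.1357
```

```bash

python3 nudge.py '0 0 0 0 0 .5 0;0 0 0 0 0 0 0;0 0 0 0 0 0 0;0 0 0 0 0 0 0' >/dev/null; python3 tq.py .17 &&
python3 nudge.py '0 0 0 0 0 .4 0;0 0 0 0 0 0 0;0 0 0 0 0 0 0;0 0 0 0 0 0 0' >/dev/null && python3 tq.py .17 
for i in 1 2 3 4; do python3 nudge.py '0 0 0 0 0 0 0' >/dev/null; python3 tq.py .07; done
```

```text
t28.30 ang -14.10 z 0.10937 F [ 0.   4.2 -2.5] Mz 0.146 tau6 0.1655
t28.63 ang -14.50 z 0.10936 F [ 0.6  4.3 -2.2] Mz 0.196 tau6 0.1861
t28.72 ang -14.50 z 0.10938 F [-0.1  3.8 -2.4] Mz 0.184 tau6 0.1803
t28.80 ang -14.49 z 0.10937 F [-0.1  3.7 -1.6] Mz 0.157 tau6 0.1794
t28.88 ang -14.50 z 0.10938 F [ 0.4  3.6 -1.7] Mz 0.181 tau6 0.1795
t28.97 ang -14.50 z 0.10938 F [ 0.2  3.7 -1.6] Mz 0.199 tau6 0.1797
```

Snug at 0.18 N m. I'll unload 2.5° and lift straight out.

```bash

python3 nudge.py '0 0 0 0 0 -1.2 0;0 0 0 0 0 0 0;0 0 0 0 0 0 0;0 0 0 0 0 0 0' >/dev/null; python3 tq.py .17
python3 nudge.py '0 0 0 0 0 -1 0;0 0 0 0 0 0 0;0 0 0 0 0 0 0;0 0 0 0 0 0 0' >/dev/null; python3 tq.py .17
python3 nudge.py '0 0 -.001 0 0 0 0;0 0 -.001 0 0 0 0;0 0 -.001 0 0 0 0;0 0 -.002 0 0 0 0;0 0 0 0 0 0 0' >/dev/null; python3 tq.py .17
python3 nudge.py '0 0 -.01 0 0 0 0;0 0 -.015 0 0 0 0;0 0 -.015 0 0 0 0;0 0 -.01 0 0 0 0;0 0 0 0 0 0 0;0 0 0 0 0 0 0;0 0 0 0 0 0 0' >/dev/null; python3 tq.py .17; python3 d.py .5624 .1823 .167 25.3
```

```text
t29.30 ang -13.31 z 0.10937 F [ 0.6  3.3 -2.3] Mz 0.082 tau6 0.0923
t29.63 ang -12.30 z 0.10939 F [ 0.   2.  -2.1] Mz 0.114 tau6 0.0545
t30.05 ang -12.30 z 0.11495 F [ 0.  -0.3 -2.1] Mz 0.013 tau6 0.0007
t30.63 ang -12.30 z 0.16395 F [ 0.4  1.3 -2.2] Mz 0.008 tau6 0.0004
t30.63 tool d mm [335.12 -42.94  -2.97] rz -37.60 tilt [-0.03  0.02] F [ 0.38  1.32 -2.25] M [-0.002  0.014  0.008] open 0.273 j6 -10.7
```

```bash

python3 nudge.py '0 0 0 0 0 -6.3 0;0 0 0 0 0 -6.3 0;0 0 0 0 0 -6.3 0;0 0 0 0 0 -6.3 0;0 0 0 0 0 -6.2 0;0 0 0 0 0 -6.2 0;0 0 0 0 0 0 0;0 0 0 0 0 0 0' >/dev/null
python3 nudge.py '.0292 .017 0 0 0 0 0;.0292 .017 0 0 0 0 0;.0292 .017 0 0 0 0 0;.0292 .017 0 0 0 0 0;.0292 .017 0 0 0 0 0;.0292 .017 0 0 0 0 0;.0292 .017 0 0 0 0 0;.0292 .017 0 0 0 0 0;.0292 .017 0 0 0 0 0;.0292 .017 0 0 0 0 0;0 0 0 0 0 0 0;0 0 0 0 0 0 0' >/dev/null
python3 nudge.py '0 0 0 0 0 0 0;0 0 0 0 0 0 0;0 0 0 0 0 0 0;0 0 0 0 0 0 0' >/dev/null
python3 d.py .5624 .1823 .167 25.3
python3 - <<'E'
from m import *
t=cam("top");s=cam("scene")
ringmeas(t,306,222);ringmeas(s,256,169)
# predicted bar in hand
st=telemetry.read_state();p=st["eef_pos"];R=st["ee_rot"];o=p-[0,0,.0494]
c=crop(s,285,190,60,85,6);d=c.copy();off=[285,190]
P=lambda a,b,z:o+R[:,1]*a+R[:,0]*b+[0,0,z]
for z,h,w in((0,.0275,.0055),(.007,.0275,.0055),(.03,.012,.012)):
    q=((proj(s,[P(a*h,b*w,z) for a,b in((1,1),(1,-1),(-1,-1),(-1,1))])-off+.5)*6).astype(int);cv2.polylines(d,[q],True,(0,255,0),1)
cv2.imwrite("pics/b.png",np.hstack([c,d]))
E
```

```text
t32.63 tool d mm [ 0.8   0.53 -2.55] rz -0.11 tilt [0. 0.] F [ 0.41 -0.58 -1.4 ] M [0.013 0.002 0.023] open 0.272 j6 -13.7
ring [ 0.53342856 -0.15412728] axes mm [60.10618286 60.45063477] holes -8.19707516196549 dark at [166. 168. 170. 172. 174. 176. 178. 346. 348. 350. 352. 354. 356. 358.]
ring [ 0.53361372 -0.15447643] axes mm [59.51940308 62.16713257] holes -7.305474697479177 dark at [348. 350. 352. 354. 356. 358.]
```

View pics/b.png

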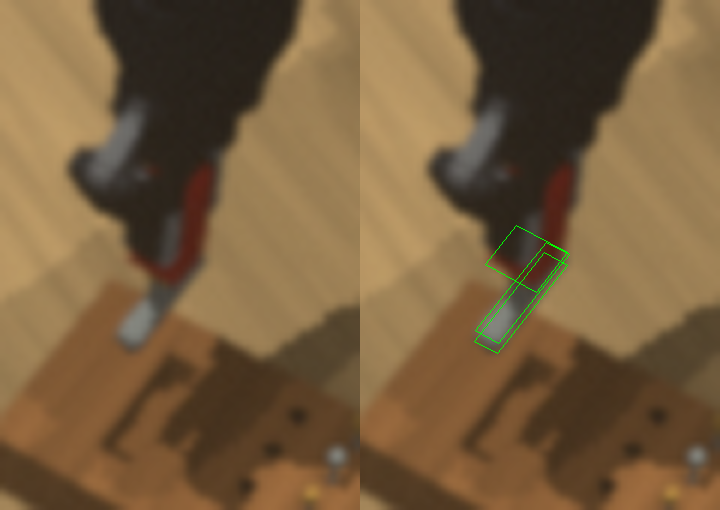

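The bar in hand lies along its predicted outline, near end about (135,330), above the slot at about (150,400). Ring holes now read about -8°, so it turned roughly 39°, and the ring centre is unmoved. Now putting the spanner back.

```bash

python3 nudge.py '.0008 .0005 .02 0 0 -.1 0;0 0 .025 0 0 0 0;0 0 .02 0 0 0 0;0 0 .01 0 0 0 0;0 0 0 0 0 0 0;0 0 0 0 0 0 0;0 0 0 0 0 0 0;0 0 0 0 0 0 0;0 0 0 0 0 0 0;0 0 0 0 0 0 0' >/dev/null
python3 d.py .5624 .1823 .0774 25.3
```

```text
t33.57 tool d mm [-0.87 -0.55 12.8 ] rz 0.11 tilt [0.07 0.02] F [ 0.07 -0.8  -1.78] M [ 0.023  0.059 -0.026] open 0.272 j6 -13.8
```

```bash

python3 nudge.py '-.0008 -.0005 0 0 0 0 0;0 0 0 0 0 0 0;0 0 0 0 0 0 0' >/dev/null
python3 d.py .5624 .1823 .0774 25.3
python3 nudge.py '0 0 .002 0 0 0 0;0 0 0 0 0 0 0;0 0 0 0 0 0 0' >/dev/null; python3 ok.py 3 .15 &&
python3 nudge.py '0 0 .002 0 0 0 0;0 0 0 0 0 0 0;0 0 0 0 0 0 0' >/dev/null && python3 ok.py 3 .15 &&
python3 nudge.py '0 0 .002 0 0 0 0;0 0 0 0 0 0 0;0 0 0 0 0 0 0' >/dev/null && python3 ok.py 3 .15 &&
python3 nudge.py '0 0 .002 0 0 0 0;0 0 0 0 0 0 0;0 0 0 0 0 0 0' >/dev/null && python3 ok.py 3 .15 &&
python3 nudge.py '0 0 .002 0 0 0 0;0 0 0 0 0 0 0;0 0 0 0 0 0 0' >/dev/null && python3 ok.py 3 .15 &&
python3 nudge.py '0 0 .001 0 0 0 0;0 0 0 0 0 0 0;0 0 0 0 0 0 0' >/dev/null && python3 ok.py 3 .15 &&
python3 nudge.py '0 0 .0005 0 0 0 0;0 0 0 0 0 0 0;0 0 0 0 0 0 0' >/dev/null && python3 ok.py 3 .15 &&
python3 nudge.py '0 0 .0005 0 0 0 0;0 0 0 0 0 0 0;0 0 0 0 0 0 0' >/dev/null && python3 ok.py 3 .15 &&
python3 nudge.py '0 0 .0003 0 0 0 0;0 0 0 0 0 0 0;0 0 0 0 0 0 0' >/dev/null && python3 ok.py 3 .15
python3 d.py .5624 .1823 .0774 25.3
```

```text
t33.82 tool d mm [-0.07  0.23 12.13] rz 0.10 tilt [0.01 0.01] F [-0.77 -0.39 -2.06] M [0.02  0.04  0.018] open 0.274 j6 -13.8
z 0.08721 F [-0.2 -0.3 -0.7] Mz -0.049 tau6 0.0001
z 0.08524 F [ 0.4  0.4 -1.3] Mz 0.053 tau6 0.0001
z 0.08326 F [-0.5  0.4 -1.9] Mz -0.081 tau6 -0.0000
z 0.08129 F [-0.5 -0.1 -1.3] Mz -0.002 tau6 -0.0001
z 0.07928 F [-0.  -0.2 -1.5] Mz 0.028 tau6 -0.0002
z 0.07836 F [-0.  -0.9 -1.6] Mz -0.086 tau6 0.0000
z 0.07789 F [ 0.4 -0.2 -2.4] Mz 0.057 tau6 0.0000
z 0.07747 F [-0.6  0.2 -1.1] Mz -0.023 tau6 -0.0006
z 0.07744 F [-0.9 -0.6  4.1] Mz -0.033 tau6 -0.0008
t36.07 tool d mm [-0.1   0.11  0.04] rz 0.10 tilt [0.03 0.01] F [-0.92 -0.63  4.06] M [-0.046  0.283 -0.033] open 0.276 j6 -13.8
```

The bar is on the ledge at the original height (0.0774). Opening and retreating upward.

```bash

python3 nudge.py '0 0 0 0 0 0 .5;0 0 0 0 0 0 1;0 0 0 0 0 0 1;0 0 0 0 0 0 1;0 0 0 0 0 0 1;0 0 0 0 0 0 1;0 0 0 0 0 0 1;0 0 0 0 0 0 1' >/dev/null;python3 d.py .5624 .1823 .0774 25.3
python3 nudge.py '0 0 -.01 0 0 0 1;0 0 -.03 0 0 0 1;0 0 -.04 0 0 0 1;0 0 -.04 0 0 0 1;0 0 -.03 0 0 0 1;0 0 0 0 0 0 1;0 0 0 0 0 0 1' >/dev/null
python3 nudge.py '.04 0 0 0 0 0 1;.04 0 0 0 0 0 1;.04 0 0 0 0 0 1;.04 0 0 0 0 0 1;.04 0 0 0 0 0 1;.04 0 0 0 0 0 1;.04 0 0 0 0 0 1;.04 0 0 0 0 0 1;0 0 0 0 0 0 1;0 0 0 0 0 0 1;0 0 0 0 0 0 1' 
python3 - <<'E'
from m import *
t=cam("top");s=cam("scene")
ringmeas(t,306,222);ringmeas(s,256,169)
a=np.hstack([crop(t,142,190,70,60,5),crop(t,274,180,70,60,5)])
b=np.hstack([crop(s,280,232,70,60,5),crop(s,220,145,70,60,5)])
cv2.imwrite("pics/z2.png",np.vstack([a,b]))
E
```

```text
t36.73 tool d mm [-0.1   0.21 -0.32] rz 0.10 tilt [0. 0.] F [-1.24  0.03  0.02] M [-0.036  0.01   0.03 ] open 0.998 j6 -13.8
time: 38.23
eef_pos: [0.4246, 0.4708, 0.226]
ee_rot: [[-0.43, 0.903, -0.001], [0.903, 0.43, -0.002], [-0.001, -0.002, -1.0]]
ft_force: [0.7, 0.6, 1.4]
opening: 0.997
gripper_force: 0.0
ring [ 0.53339502 -0.15403651] axes mm [59.06691284 59.48866577] holes -8.217947306509814 dark at [166. 168. 170. 172. 174. 176. 178. 346. 348. 350. 352. 354. 356. 358.]
ring [ 0.53359424 -0.15441172] axes mm [57.3315918  60.43616943] holes -7.606054711350225 dark at [350. 352. 354.]
```

View pics/z2.png

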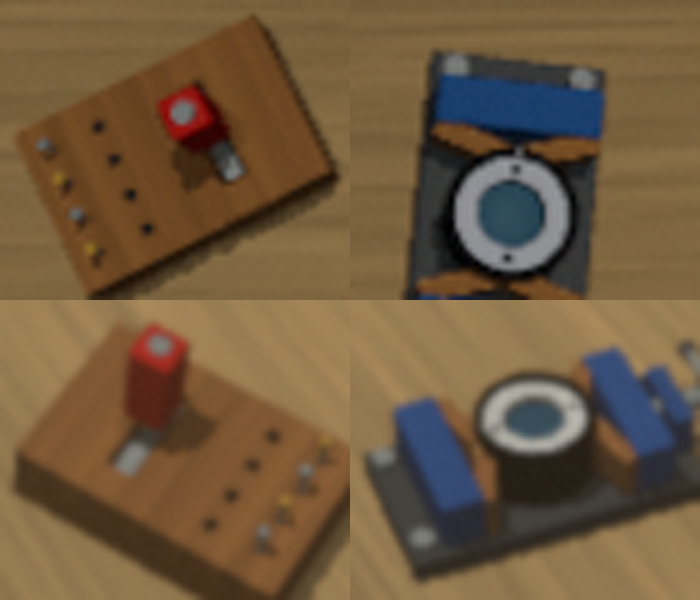

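The spanner stands in its slot as it did at the start (grip top at about (185,112)). The ring's holes have moved to (516,168) and (507,258), and the index dash is still at about (520,152), so the objective did not turn. Handing in.

```bash
python3 -c "
from workcell import robot, eyes, telemetry, finish_job
print(finish_job())"
```

```text
the job is handed in; nothing more can be done
None
```

I turned the ring about 39° clockwise until it came home on its seat, snug at about 0.18 N m. The objective did not turn, the spanner is back upright and fully down in its slot, and I handed the job in at about 38 s with no verdict shown.

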